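Show the cover plate's edge to the edge reader

TASK

With the fingertips, push the thin metal cover plate along the ledge until it sticks out over the end where the round upward-looking edge reader stands, so far that its leading edge lies above the middle of the reader's lens; the plate must stay lying flat on the ledge, straight along it, and must not be picked up. Then press the larger button on the control box fully down to start the reading and let it come back up. Do not press the smaller button, do not start the reading early, and leave everything else where it stands.

Things in the scene. Friction and masses are not known exactly. Their poses are not given: they have to be found in the camera images.
- ledge: Fixed grey block with a dark steel top, 120 mm (its x) by 280 mm (its y), flat top 60 mm above the table. The plate lies on the top and is pushed along the ledge's y. An aluminium fence 10 mm thick and 12 mm high runs along the far (+x) side, inner face at x = +50 mm; the near side and both ends (y = +140 and -140 mm) are open. Origin: centre of its underside.
- plate: Loose stamped steel cover plate, 90 mm (its x) by 110 mm (its y) by 6 mm thick, 0.1 to 0.22 kg, lying near the middle of the ledge, its y nearly along the ledge's y and its far side a few mm off the fence. It slides with ordinary metal friction (a push of 2 N or less). Its centre of mass is in the middle, so it tips off when 55 mm of it stick out. Origin: centre of its underside.
- edge_left (a point): Middle of the plate's +y edge, 55 mm from the plate's centre, at half its thickness.
- edge_right (a point): Middle of the plate's -y edge, 55 mm from the plate's centre, at half its thickness.
- reader: Edge reader, fixed: a black upright round puck 40 mm across and 40 mm high, on the table just beyond one end of the ledge (either end), centre 28 to 38 mm out from that end face. Its y is parallel to the ledge's y. Origin: centre of its underside.
- lens (a point): Centre of the reader's lens, a glass disc of 20 mm diameter in the middle of its top, 40 mm above the table (20 mm below the ledge's top).
- panel: Control box, fixed: grey box 90 mm (x) by 120 mm (y), 45 mm high, with two black push buttons in aluminium housings on its top. It stands left or right of the ledge. Origin: centre of its underside.
- start (a joint): The larger button (36 mm across), 27 mm to +y of the box's centre: 0 up, 0.006 m fully down; a spring, 5 N when fully down.
- start_top (a point): Middle of the top face of the larger button; moves down with it.
- stop (a joint): The smaller button (20 mm across), 32 mm to -y of the box's centre: 0 up, 0.006 m down. Not to be pressed.
- stop_top (a point): Middle of the top face of the smaller button.
- tray: Fixed grey parts tray 90 x 120 mm, 35 mm high, with small turned parts, on the other side from the control box. Origin: centre of its underside.
- gauge_block: Bystander: loose steel block 35 x 35 mm, 30 mm high, beyond the ledge's other end. Origin: centre of its underside.
- collar: Bystander: loose steel collar, 36 mm across, 22 mm high, behind the ledge. Origin: centre of its underside.
- bolt: Bystander: loose bolt standing on its head (22 mm across), 45 mm high, behind the ledge. Origin: centre of its underside.
- clamp_block: Bystander: loose aluminium block 30 x 45 mm, 28 mm high, in front of the ledge (robot side). Origin: centre of its underside.
- screwdriver: Bystander: screwdriver 170 mm long lying along its x, far right. Origin: on its underside, mid-length.
- cleaner: Bystander: closed bottle 50 mm across, 110 mm high, far left. Origin: centre of its underside.
There are look-alikes about, which are no part of the job. Leave any red or turquoise look-alike of the panel alone.

How it is judged:
On the way, in this order (a step that is already met when the one before it is completed fails the run):
1. the plate lies at rest with its leading edge over the lens (((y of reader in the frame of ledge above 0 m and y of edge_left in the frame of reader between -0.01 and 0.01 m) or (y of reader in the frame of ledge below 0 m and y of edge_right in the frame of reader between -0.01 and 0.01 m)) and angle between the y axis of plate and the y axis of ledge, either way round below 0.15 rad and x of plate in the frame of ledge above -0.025 m and z of plate in the frame of ledge between 0.057 and 0.064 m and angle between plate's own z axis and vertical below 0.06 rad and linear speed of plate below 0.01 m/s), for 0.3 s.
2. the larger button is pressed down (value of joint start above 0.0045 m), for 0.05 s.
At the end, for the whole second after the job is handed in: The plate lies flat on the ledge, within 0.15 rad of straight, not more than 25 mm towards the near side, its leading edge within 10 mm of the lens centre along the ledge; the larger button was pressed at least 4.5 mm afterwards and is up again (all of step 1 and value of joint each of start, stop below 0.0015 m); the robot touches nothing.
It fails at once if the plate is lifted or tipped (z of plate in the frame of ledge above 0.07 m or angle between plate's own z axis and vertical above 0.2 rad).
It fails at once if the plate falls off the ledge (z of plate in the frame of ledge below 0.045 m).
It fails at once if the smaller button is pressed (value of joint stop above 0.003 m).
It fails at once if the reading is started while the plate's edge is not over the lens (value of joint start above 0.003 m and not (((y of reader in the frame of ledge above 0 m and y of edge_left in the frame of reader between -0.01 and 0.01 m) or (y of reader in the frame of ledge below 0 m and y of edge_right in the frame of reader between -0.01 and 0.01 m)) and angle between the y axis of plate and the y axis of ledge, either way round below 0.15 rad and x of plate in the frame of ledge above -0.025 m and z of plate in the frame of ledge between 0.057 and 0.064 m and angle between plate's own z axis and vertical below 0.06 rad)).
It fails at once if a bystander is moved more than 15 mm or knocked over (distance of any of gauge_block, collar, bolt, clamp_block, screwdriver, cleaner from where it was at the start of the episode above 0.015 m or angle between any of gauge_block, collar, bolt, clamp_block, cleaner's own z axis and vertical above 0.5 rad).
It also fails if it takes over 58 s, if anything falls off the work surface, if the arm or the gripper's body presses on something with over 40 N, if the wrist force passes 120 N, or if a joint passes its speed limit or range.

ROBOT

A 7-joint arm with a two-finger parallel gripper is mounted at the origin on the work surface. World frame = base frame: x ahead of the robot, y to its left, z up, the work surface at z = 0. Lengths are in m, angles in rad, forces in N, time in s.
With the tool pointing down it reaches from about 0.425 to 0.95 m from the base axis. Payload 16.7 kg.
Tool frame: the origin (TCP) lies on the centre line of the jaws, within the pads' length; the fingertips stand 14 mm ahead of it and the grasp point (between the pads) lies 5 mm behind it; z points along the fingers, y is the direction in which the jaws open and shut (so a half turn about z gives the same grasp; the last joint's range is limited). The gripper opens to 94 mm and grips with 3 to 60 N. Pads are 16 mm wide; open, the fingers measure 119 mm over their backs; the gripper's body (75 mm by 177 mm) begins 78 mm behind the grasp point.
Start: joints at [-1.494, 0.426, 0.074, 1.606, -0.034, 1.111, -0.067], TCP at [0.151, 0.658, 0.219] pointing down, gripper open.
Joint ranges: [-2.85, 2.85], [-0.5, 2.14], [-1.23, 1.37], [0.21, 2.46], [-1.02, 4.16], [0.16, 2.05], [-2.73, 2.73]. Speed limits (rad/s): [1.89, 1.89, 2.39, 2.39, 3.01, 3.01, 3.01].

INTERFACE

Orientations are given as [roll, pitch, yaw] about the fixed x, y, z axes, in that order (R = Rz(yaw) Ry(pitch) Rx(roll)).
In Python, from station import readout, optics, manip gives the robot as it stands. The module is installed in compiled form; this text tells all that it offers.
- The arm moves only by the tool servo_tool, never from a script. Its argument "moves" is a list of rows, each a list of 5 numbers: the shift along the tool's x, y, z in cm, then the turn about the tool's z in degrees, then the finger opening in cm, from 0 to 9.4. A call has exactly 5 rows; each row shifts and turns the commanded pose from where the row before left it, along the tool's axes as they then stand; what a row does not reach is not made up. A row lasts 1/10 s, in which the tool goes at most 50 mm and 8.59 degrees, less where a joint would pass 70% of its speed; a pose out of reach is approached as far as the arm can. A call with a gripper value outside its range is refused whole. The fingers move at their own pace and stop on an object; "force" is the grip in N (left out, the last holds). Time passes only in rows, so rows that do not move let the fingers close, or fill a call up. It gives the time, the measured TCP pose, the force and the opening at its end, in the units of the state.
- readout.observe(): the state, without advancing time (a new reading comes with each control period).
- optics.get_image(name): name is "scene" or "side" or "wrist"; returns a dict with "pixels" (420x560x3 uint8, red, green, blue), "depth" (420x560 float32, m along the optical axis (not along the pixel's ray), 0 where there is no reading), "vfov" (degrees; the focal length in pixels is half the picture's height over the tangent of half this angle, whatever the lens; pixels are square), "cx", "cy" (the principal point, pixels), "D" ([k1, k2, p1, p2, k3] as OpenCV has them; the pictures are not rectified), "R" (3x3) and "t" (3): a world point X has camera coordinates R X + t. Camera axes: x right, y down, z forward; pixel columns grow to the right and rows downward; lengths in m; the calibration is good to about 2 mm. A picture is of the moment at which its call begins.
- manip.sign_off(): hands the job in, once; it reports no verdict.
The state is a dict: "time": time; "joint_pos": joint angles; "dq": joint speeds; "joint_torque": joint torques, N m; "eef_pos": TCP position; "tool_rot": TCP orientation; "contact_force": force on the tool from outside, world axes, zero at the start; "torque": the same for the moment, N m; "finger_gap": finger opening in m.
Only numpy, scipy, OpenCV 4.12 (cv2) and the standard library are available. Lean on these libraries where they do the work, as an engineer would, in place of code of your own. Each camera call takes 0.05 s, during which the arm holds its last target.

## Working session

There is one attempt and no reset: what is moved stays moved. The work goes in short steps, Python scripts to look and compute and a tool call to move; the robot and the scene stay as the last step left them, time stands still between calls to the robot, and variables do not carry over. Pictures are saved under pics/ and viewed, and the job is handed in when it is done.

Besides the shell and the picture viewer there is one more tool, called as name(argument=value, ...) on one line, values as JSON. servo_tool: Moves the arm, as the interface text tells. Its arguments: {"type":"object","properties":{"moves":{"type":"array","items":{"type":"array","items":{"type":"number"}}},"force":{"type":"number"}},"required":["moves"]}

```bash
mkdir -p pics; cat > h.py <<'E'
from station import readout, optics, manip
import numpy as np, cv2
def snap(n,f):
    im=optics.get_image(n); cv2.imwrite('pics/'+f+'.png',cv2.cvtColor(im['pixels'],cv2.COLOR_RGB2BGR))
    np.savez('pics/'+f+'.npz',**{k:np.array(v) for k,v in im.items()}); return im
def load(f): return dict(np.load('pics/'+f+'.npz'))
def K(im):
    f=210/np.tan(np.radians(float(im['vfov']))/2); return np.array([[f,0,im['cx']],[0,f,im['cy']],[0,0,1]],float)
def ray(im,u,v):
    p=cv2.undistortPoints(np.array([[[u,v]]],float),K(im),np.array(im['D'],float))[0,0]; return np.array([p[0],p[1],1.])
def at_z(im,u,v,z):
    R=np.array(im['R']);t=np.array(im['t']);d=R.T@ray(im,u,v);c=-R.T@t; return c+d*(z-c[2])/d[2]
def at_d(im,u,v):
    R=np.array(im['R']);t=np.array(im['t']);d=float(im['depth'][int(round(v)),int(round(u))]); return R.T@(ray(im,u,v)*d-t)
def cloud(im):
    h,w=420,560
    uv=np.stack(np.meshgrid(np.arange(w),np.arange(h)),-1).reshape(-1,1,2).astype(float)
    p=cv2.undistortPoints(uv,K(im),np.array(im['D'],float))[:,0]
    d=np.array(im['depth']).reshape(-1,1); c=np.c_[p,np.ones(len(p))]*d
    X=(c-np.array(im['t']))@np.array(im['R']); X[d[:,0]==0]=np.nan
    return X.reshape(h,w,3)
E
python3 - <<'E'
from h import *
print(readout.observe())
for n in ['scene','side','wrist']: snap(n,n+'0')
for n in ['scene','side','wrist']:
    im=load(n+'0'); print(n,(-im['R'].T@im['t']).round(3),im['vfov'],im['D'])
E
```

```text
{'time': 0.0, 'joint_pos': array([-1.49450318,  0.42672134,  0.07380375,  1.60662241, -0.03406847,
        1.11084078, -0.0671006 ]), 'dq': array([-0.00077026,  0.00018049,  0.00067936,  0.00217162, -0.00051641,
        0.00100764, -0.00161379]), 'joint_torque': array([-3.54658678e-04, -9.35866714e+01,  3.66606094e+00, -4.54154670e+01,
       -4.89395787e-02,  2.07245699e-02,  1.43596571e-04]), 'eef_pos': array([0.15103032, 0.65742889, 0.21877454]), 'tool_rot': array([-3.14026274e+00,  1.06508933e-04,  2.91582379e+00]), 'contact_force': array([-0.52279433, -0.81760606, -0.26078415]), 'torque': array([-0.01550969,  0.01262513, -0.00673801]), 'finger_gap': 0.09364300040515953}
scene [ 1.319 -0.093  0.887] 56.54961433053545 [0.01191851 0.         0.         0.         0.        ]
side [-0.076 -0.535  0.714] 53.70049266177649 [0.03518734 0.         0.         0.         0.        ]
wrist [0.074 0.676 0.385] 67.52157551170899 [-0.04217155  0.          0.          0.          0.        ]
```

View pics/scene0.png

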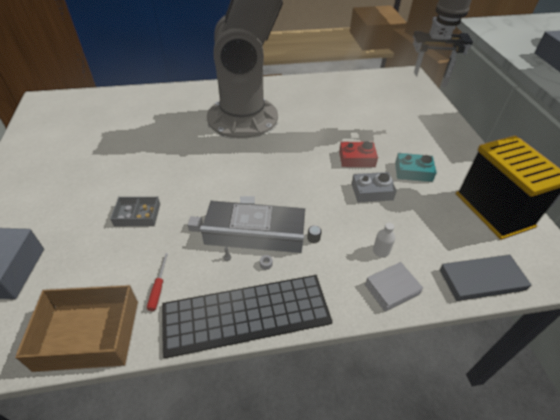

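View pics/side0.png

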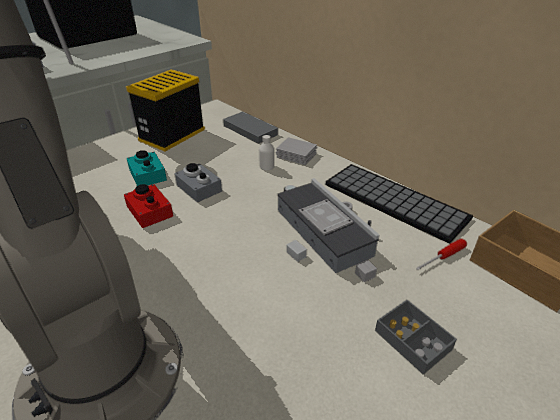

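View pics/wrist0.png

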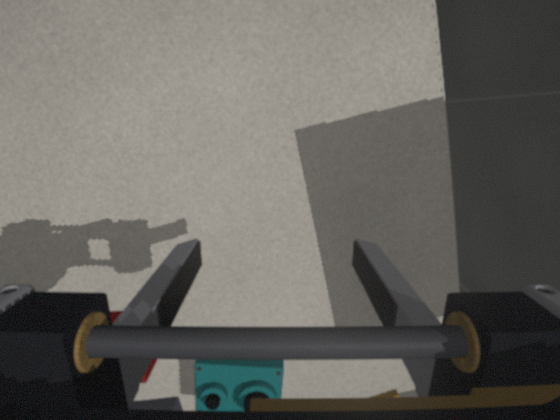

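```bash
python3 - <<'E'
from h import *
im=cv2.imread('pics/scene0.png'); 
cv2.imwrite('pics/c1.png',cv2.resize(im[190:275,180:340],None,fx=5,fy=5,interpolation=cv2.INTER_CUBIC))
cv2.imwrite('pics/c2.png',cv2.resize(im[135:215,330:450],None,fx=6,fy=6,interpolation=cv2.INTER_CUBIC))
im=cv2.imread('pics/side0.png'); 
cv2.imwrite('pics/c3.png',cv2.resize(im[170:290,260:400],None,fx=5,fy=5,interpolation=cv2.INTER_CUBIC))
E
```

```text
(no output)
```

View pics/c1.png

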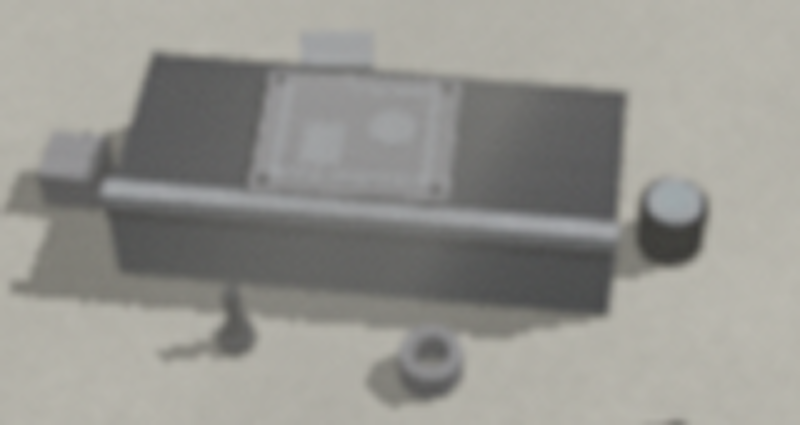

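View pics/c2.png

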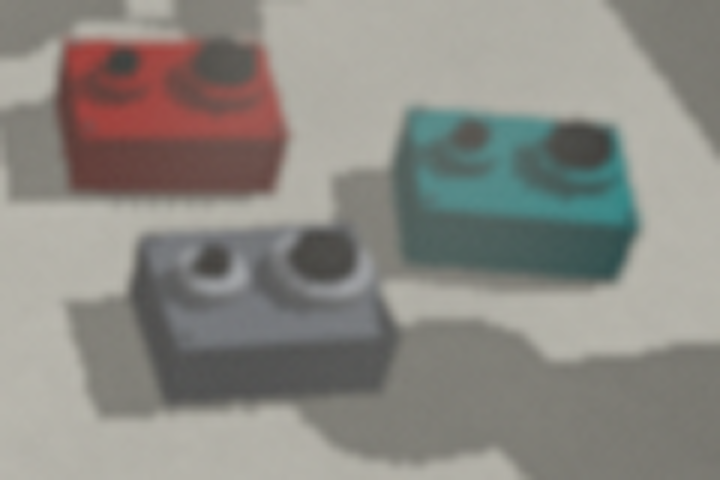

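View pics/c3.png

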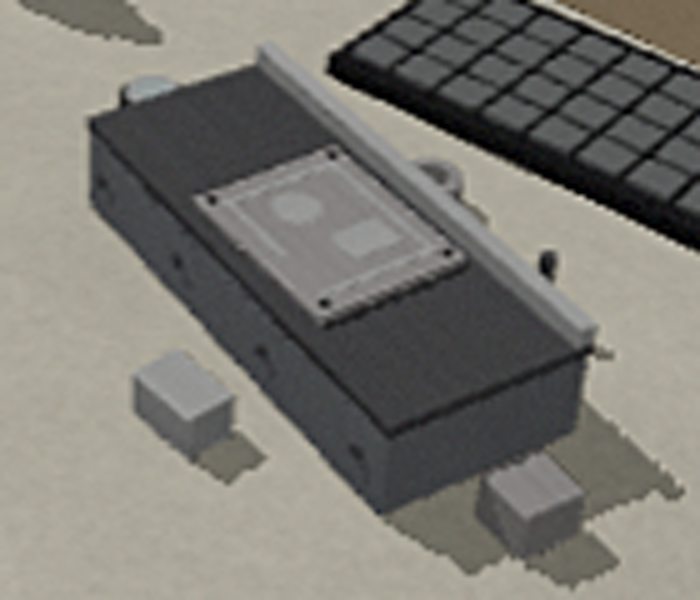

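```bash
python3 - <<'E'
from h import *
def go(im,ox,oy,s,pts):
    r={}
    for n,(u,v,z) in pts.items():
        a,b=(u+.5)/s-.5+ox,(v+.5)/s-.5+oy
        p=at_z(im,a,b,z); r[n]=p
        print(n,round(a,1),round(b,1),p.round(4),at_d(im,a,b).round(4))
    return r
s=load('scene0');d=load('side0')
print('scene')
A=go(s,180,190,5,dict(L_nr=(152,52,.06),L_nl=(625,92,.06),P_nr=(268,72,.066),P_nl=(462,82,.066),P_fl=(450,199,.066),P_fr=(247,189,.066),lens=(677,202,.04)))
go(s,330,135,6,dict(start=(322,255,.06),stop=(212,262,.06)))
print('side')
B=go(d,260,170,5,dict(L_nr=(390,433,.06),L_nl=(90,121,.06),P_nr=(322,320,.066),P_nl=(195,197,.066),P_fl=(335,148,.066),P_fr=(467,258,.066),lens=(150,90,.04)))
for R in (A,B):
    e=R['L_nl']-R['L_nr'];print('ledge',np.linalg.norm(e),np.degrees(np.arctan2(-e[0],e[1])))
    for a,b in (('P_nr','P_nl'),('P_fr','P_fl')):
        e=R[b]-R[a];print('plate',np.linalg.norm(e),np.degrees(np.arctan2(-e[0],e[1])))
    print(np.mean([R[k] for k in R if k[0]=='P'],0))
# panel crops
im=cv2.imread('pics/side0.png');cv2.imwrite('pics/c4.png',cv2.resize(im[145:215,160:240],None,fx=8,fy=8,interpolation=cv2.INTER_CUBIC))
E
```

```text
scene
L_nr 210.0 200.0 [ 0.4988 -0.143   0.06  ] [ 0.4992 -0.143   0.0604]
L_nl 304.6 208.0 [0.5726 0.1253 0.06  ] [0.5733 0.1251 0.0608]
P_nr 233.2 204.0 [ 0.5311 -0.0775  0.066 ] [ 0.5259 -0.0774  0.0607]
P_nl 272.0 206.0 [0.5559 0.0322 0.066 ] [0.5504 0.0331 0.0601]
P_fl 269.6 229.4 [0.6417 0.012  0.066 ] [0.6369 0.0127 0.0602]
P_fr 229.0 227.4 [ 0.6175 -0.0967  0.066 ] [ 0.6131 -0.0967  0.0609]
lens 315.0 230.0 [0.6421 0.1416 0.04  ] [0.6451 0.1405 0.0438]
start 383.2 177.1 [0.4799 0.3991 0.06  ] [0.4894 0.3936 0.0694]
stop 364.9 178.2 [0.4765 0.3399 0.06  ] [0.4872 0.3344 0.0706]
side
L_nr 337.6 256.2 [ 0.5001 -0.1467  0.06  ] [ 0.5031 -0.1447  0.0566]
L_nl 277.6 193.8 [0.5747 0.1222 0.06  ] [0.5734 0.1209 0.0613]
P_nr 324.0 233.6 [ 0.5324 -0.0787  0.066 ] [ 0.5342 -0.0773  0.064 ]
P_nl 298.6 209.0 [0.5598 0.0301 0.066 ] [0.5664 0.0359 0.0593]
P_fl 326.6 199.2 [0.6445 0.0074 0.066 ] [0.6441 0.0071 0.0663]
P_fr 353.0 221.2 [ 0.6198 -0.0984  0.066 ] [ 0.6218 -0.0972  0.0641]
lens 289.6 187.6 [0.641  0.1402 0.04  ] [0.6389 0.1382 0.042 ]
ledge 0.2783134887817692 -15.364238579769967
plate 0.11245729968676067 -12.778782315198319
plate 0.11131058969131892 -12.527657357857814
[ 0.58654093 -0.03250172  0.066     ]
ledge 0.2790383221452174 -15.507127104171893
plate 0.11215276575482773 -14.17086428151325
plate 0.10863911780973787 -13.10998910341242
[ 0.58910828 -0.03491952  0.066     ]
```

View pics/c4.png

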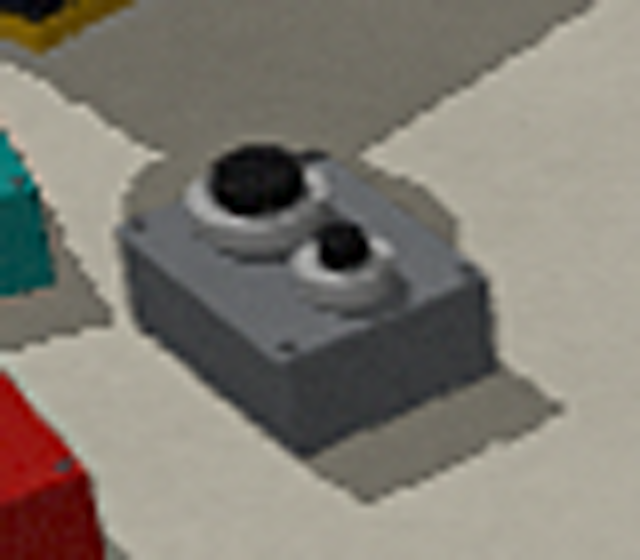

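servo_tool(moves=[[-2, 0, 0, 0, 5.5], [-4, 0, 0, 0, 5.5], [-4, 0, 0, 0, 5.5], [-4, 0, 0, 0, 5.5], [-4, -1, 0, 0, 5.5]])

```text
time: 0.65
eef_pos: [0.3256, 0.6077, 0.219]
tool_rot: [-3.141, -0.0, 2.916]
contact_force: [-0.3, 0.2, -0.2]
finger_gap: 0.0576
```

servo_tool(moves=[[-2.4, -4, 0, 0, 5.5], [-2.4, -4, 0, 0, 5.5], [-2.4, -4, 0, 0, 5.5], [-2.4, -4, 0, 0, 5.5], [-2.4, -4, 0, 0, 5.5]])

```text
time: 1.15
eef_pos: [0.3967, 0.384, 0.2193]
tool_rot: [-3.141, -0.0, 2.916]
contact_force: [0.4, -0.2, 0.3]
finger_gap: 0.0547
```

servo_tool(moves=[[-2.4, -4, 0, 0, 5.5], [-2.4, -4, 0, 0, 5.5], [-2.4, -4, 0, 0, 5.5], [-2.4, -4, 0, 0, 5.5], [-2.4, -4, 0, 0, 5.5]])

```text
time: 1.65
eef_pos: [0.4688, 0.1623, 0.2196]
tool_rot: [3.141, 0.0, 2.916]
contact_force: [1.0, 0.0, 0.6]
finger_gap: 0.0548
```

servo_tool(moves=[[-2.4, -4, 0, 0, 5.5], [-2.4, -4, 0, 0, 5.5], [-2.4, -4, 0, 0, 5.5], [-2.4, -4, 0, 0, 5.5], [0, 0, 0, 0, 5.5]])

```text
time: 2.15
eef_pos: [0.5272, -0.0194, 0.2197]
tool_rot: [-3.14, 0.001, 2.909]
contact_force: [0.2, 1.4, -0.0]
finger_gap: 0.0545
```

servo_tool(moves=[[0, 0, 0, 4, 5.5], [0, 0, 0, 8, 5.5], [0, 0, 0, 8, 5.5], [0, 0, 0, 8, 5.5], [0, 0, 0, 8, 5.5]])

```text
time: 2.65
eef_pos: [0.5262, -0.013, 0.2193]
tool_rot: [-3.141, -0.0, 2.282]
contact_force: [0.6, 0.7, -0.7]
finger_gap: 0.0549
```

servo_tool(moves=[[0, 0, 0, 8, 5.5], [0, 0, 0, 8, 5.5], [0, 0, 0, 8, 5.5], [0, 0, 0, 8, 5.5], [0, 0, 0, 8, 5.5]])

```text
time: 3.15
eef_pos: [0.5262, -0.0129, 0.2194]
tool_rot: [-3.141, -0.0, 1.584]
contact_force: [-0.5, 0.2, 0.0]
finger_gap: 0.0549
```

servo_tool(moves=[[0, 0, 0, 8, 5.5], [0, 0, 0, 8, 5.5], [0, 0, 0, 0, 5.5], [0, 0, 0, 0, 5.5], [0, 0, 0, 0, 5.5]])

```text
time: 3.65
eef_pos: [0.5264, -0.0131, 0.2195]
tool_rot: [-3.142, 0.0, 1.314]
contact_force: [0.2, 0.1, 0.7]
finger_gap: 0.0552
```

```bash
python3 - <<'E'
from h import *
print(readout.observe())
snap('wrist','w1');snap('side','s1')
E
```

```text
{'time': 3.65, 'joint_pos': array([-0.71389929,  0.21528891,  0.71775804,  1.96823243, -0.16603235,
        1.01637783, -0.17672289]), 'dq': array([ 1.97055783e-03, -1.89870185e-05,  1.97135406e-03, -2.06827755e-03,
       -9.75215520e-04,  1.50501679e-03, -1.39854885e-02]), 'joint_torque': array([-2.99847471e-01, -5.19570243e+01,  7.44355157e+00, -4.25490046e+01,
       -5.08943573e-02,  5.78978477e-03,  1.92647794e-02]), 'eef_pos': array([ 0.52635064, -0.0131058 ,  0.21947261]), 'tool_rot': array([-3.14153181e+00,  5.55623114e-06,  1.31376629e+00]), 'contact_force': array([0.23305965, 0.12095622, 0.74728175]), 'torque': array([-0.11728072,  0.04514224, -0.02660757]), 'finger_gap': 0.05521073756753373}
```

View pics/w1.png

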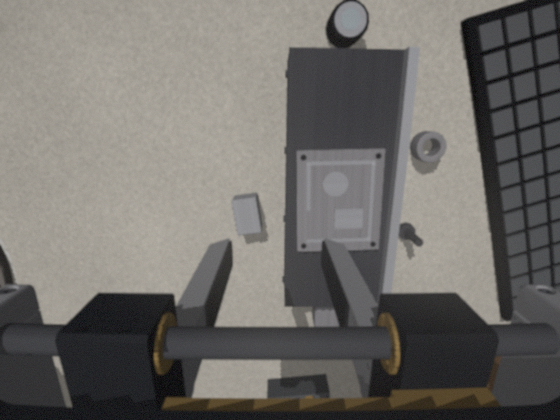

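View pics/s1.png

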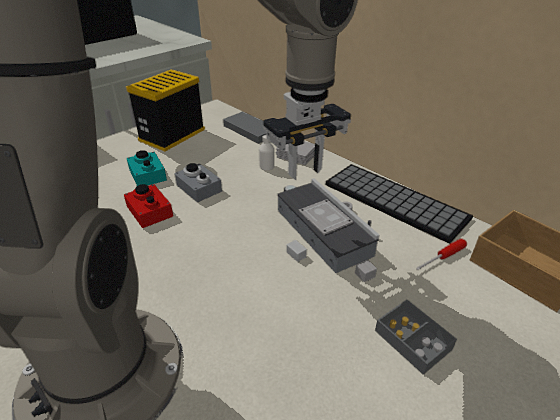

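```bash
cat >> h.py <<'E'
N=np.array([np.sin(np.radians(15.4)),np.cos(np.radians(15.4))]);M=np.array([N[1],-N[0]])
def nm(p): return (np.array([p[:2]@N,p[:2]@M])*1000).round(1)
E
python3 - <<'E'
from h import *
im=cv2.imread('pics/w1.png')
cv2.imwrite('pics/c5.png',cv2.resize(im[0:140,260:440],None,fx=4,fy=4,interpolation=cv2.INTER_CUBIC))
cv2.imwrite('pics/c6.png',cv2.resize(im[135:315,260:440],None,fx=3.3,fy=3.3,interpolation=cv2.INTER_CUBIC))
E
```

```text
(no output)
```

View pics/c5.png

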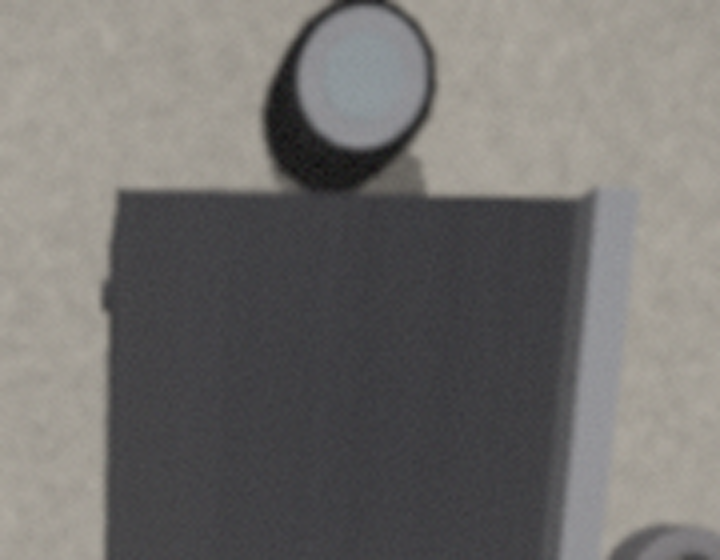

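View pics/c6.png

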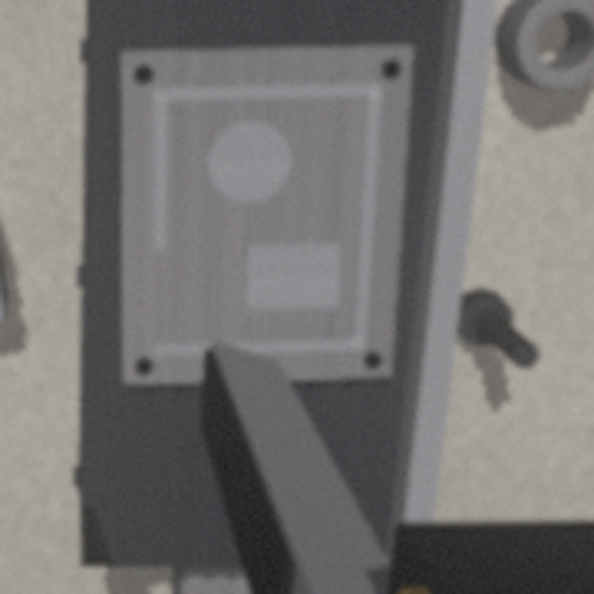

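```bash
python3 - <<'E'
from h import *
im=load('w1'); R={}
for n,ox,oy,s,u,v,z in [('L_nl',260,0,4,118,190,.06),('L_nr',260,135,3.3,82,563,.06),('lens',260,0,4,364,76,.04),
 ('P_nl',260,135,3.3,121,52,.066),('P_fl',260,135,3.3,413,45,.066),('P_fr',260,135,3.3,392,375,.066),('P_nr',260,135,3.3,124,384,.066)]:
    p=at_z(im,(u+.5)/s-.5+ox,(v+.5)/s-.5+oy,z); R[n]=p; print(n,p.round(4),nm(p))
e=R['L_nl']-R['L_nr'];print('ledge',np.linalg.norm(e),np.degrees(np.arctan2(-e[0],e[1])))
for a,b in (('P_nr','P_nl'),('P_fr','P_fl')):
    e=R[b]-R[a];print('plate',np.linalg.norm(e),np.degrees(np.arctan2(-e[0],e[1])))
# start/stop by triangulation
s=load('scene0');d=load('side0')
for (a,b) in (((383.2,177.1),(160+258.5/8-.5,145+180.5/8-.5)),((364.9,178.2),(160+344.5/8-.5,145+245.5/8-.5))):
    P=[];
    for i in (s,d): P.append(np.c_[i['R'],i['t']])
    x=cv2.triangulatePoints(P[0],P[1],ray(s,*a)[:2],ray(d,*b)[:2]);print((x[:3]/x[3]).T.round(4),at_d(d,*b).round(4))
E
```

```text
L_nl [0.5747 0.125  0.06  ] [273.2 520.9]
L_nr [ 0.5015 -0.1439  0.06  ] [ -5.6 521.7]
lens [0.6419 0.1391 0.04  ] [304.5 581.9]
P_nl [0.5578 0.0294 0.066 ] [176.5 530. ]
P_fl [0.6448 0.009  0.066 ] [180.  619.2]
P_fr [ 0.6202 -0.097   0.066 ] [ 71.2 623.7]
P_nr [ 0.5328 -0.0772  0.066 ] [ 67.  534.2]
ledge 0.2787546474520125 -15.23477046311703
plate 0.10951652456973247 -13.21471978638794
plate 0.1088339359908104 -13.061712088731253
[[0.4854 0.3952 0.0642]] [0.4829 0.3897 0.0667]
[[0.4814 0.3368 0.0641]] [0.4778 0.3299 0.068 ]
```

servo_tool(moves=[[-2, 1.5, 0, 0.6, 5.5], [-3, 2, 0, 0, 5.5], [-3, 2, 0, 0, 5.5], [-1.2, 1.1, 0, 0, 5.5], [0, 0, 2, 0, 5.5]])

```text
time: 4.25
eef_pos: [0.5672, -0.1227, 0.201]
tool_rot: [3.138, 0.0, 1.298]
contact_force: [1.0, 0.2, 0.4]
finger_gap: 0.0553
```

servo_tool(moves=[[0, 0, 3, 0, 5.5], [0, 0, 3, 0, 5.5], [0, 0, 3, 0, 5.5], [0, 0, 2, 0, 5.5], [0, 0, 0, 0, 5.5]])

```text
time: 4.75
eef_pos: [0.564, -0.1194, 0.0872]
tool_rot: [-3.138, 0.001, 1.301]
contact_force: [0.4, 0.2, 0.1]
finger_gap: 0.0551
```

```bash
python3 - <<'E'
from h import *
o=readout.observe();print(o['eef_pos'],nm(o['eef_pos']),o['tool_rot'],o['contact_force'])
snap('wrist','w2');snap('side','s2')
im=cv2.imread('pics/s2.png')
cv2.imwrite('pics/c7.png',cv2.resize(im[120:300,240:420],None,fx=3.3,fy=3.3,interpolation=cv2.INTER_CUBIC))
E
```

```text
[ 0.56401282 -0.11935219  0.08716948] [ 34.7 575.5] [-3.13765687e+00  1.22084535e-03  1.30059740e+00] [0.4377605  0.22148586 0.13427169]
```

View pics/w2.png

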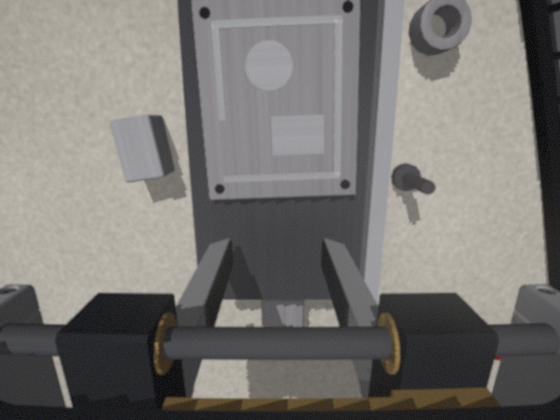

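View pics/c7.png

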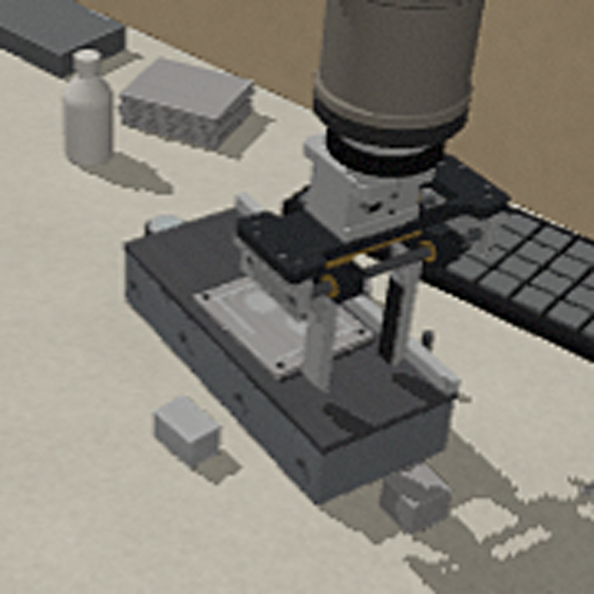

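servo_tool(moves=[[0, 0, 0.5, 0, 5.5], [0, 0, 0.3, 0, 5.5], [0, 0, 0.2, 0, 5.5], [0, 0, 0, 0, 5.5], [0, 0, 0, 0, 5.5]])

```text
time: 5.35
eef_pos: [0.5657, -0.1195, 0.0797]
tool_rot: [3.141, -0.0, 1.3]
contact_force: [-0.1, 0.4, -0.7]
finger_gap: 0.0552
```

servo_tool(moves=[[0, 0, 0.2, 0, 5.5], [0, 0, 0.1, 0, 5.5], [0, 0, 0, 0, 5.5], [0, 0, 0, 0, 5.5], [0, 0, 0, 0, 5.5]])

```text
time: 5.85
eef_pos: [0.5655, -0.1195, 0.0765]
tool_rot: [-3.142, 0.0, 1.3]
contact_force: [0.0, -0.0, 0.9]
finger_gap: 0.0548
```

servo_tool(moves=[[0.5, 0, 0, 0, 5.5], [0.5, 0, 0, 0, 5.5], [0.5, 0, 0, 0, 5.5], [0.5, 0, 0, 0, 5.5], [0.5, 0, 0, 0, 5.5]])

```text
time: 6.35
eef_pos: [0.5724, -0.0949, 0.0765]
tool_rot: [-3.141, 0.0, 1.3]
contact_force: [-0.7, -1.2, -0.6]
finger_gap: 0.0545
```

servo_tool(moves=[[0.3, 0, 0, 0, 5.5], [0.3, 0, 0, 0, 5.5], [0.3, 0, 0, 0, 5.5], [0.3, 0, 0, 0, 5.5], [0.3, 0, 0, 0, 5.5]])

```text
time: 6.85
eef_pos: [0.5763, -0.0808, 0.0765]
tool_rot: [3.142, 0.0, 1.299]
contact_force: [0.5, -0.3, 0.0]
finger_gap: 0.0547
```

```bash
python3 - <<'E'
from h import *
o=readout.observe();print(o['eef_pos'],nm(o['eef_pos']),o['tool_rot'],o['contact_force'])
snap('wrist','w3');snap('side','s3')
im=cv2.imread('pics/s3.png')
cv2.imwrite('pics/c8.png',cv2.resize(im[120:300,240:420],None,fx=3.3,fy=3.3,interpolation=cv2.INTER_CUBIC))
E
```

```text
[ 0.57633918 -0.08077579  0.07648447] [ 75.2 577.1] [3.14159210e+00 5.00119924e-05 1.29940315e+00] [ 0.46369803 -0.32408689  0.00447793]
```

View pics/w3.png

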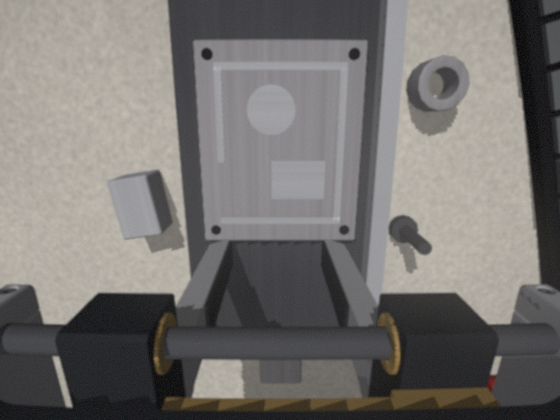

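View pics/c8.png

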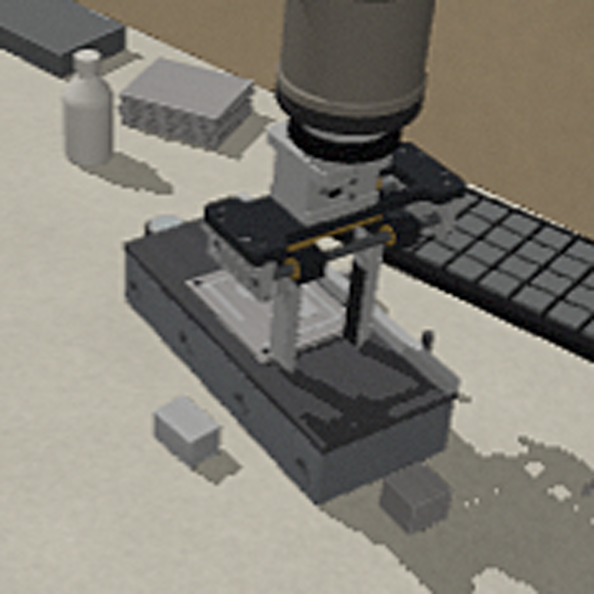

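```bash
python3 - <<'E'
from h import *
im=load('w3')
for u,v in ((195,40),(367,41),(356,240),(206,240)):
    p=at_z(im,u,v,.066);print(p.round(4),nm(p))
E
```

```text
[0.568  0.0454 0.066 ] [194.6 535.6]
[0.653  0.0213 0.066 ] [194.  623.9]
[ 0.6251 -0.0843  0.066 ] [ 84.7 625.1]
[ 0.538  -0.0601  0.066 ] [ 84.9 534.6]
```

servo_tool(moves=[[0.5, 0, 0, 0, 5.5], [0.5, 0, 0, 0, 5.5], [0.5, 0, 0, 0, 5.5], [0.5, 0, 0, 0, 5.5], [0.5, 0, 0, 0, 5.5]])

```text
time: 7.45
eef_pos: [0.5831, -0.0564, 0.0765]
tool_rot: [3.141, 0.0, 1.3]
contact_force: [0.4, -1.0, 0.6]
finger_gap: 0.0551
```

servo_tool(moves=[[0.5, 0, 0, 0, 5.5], [0.5, 0, 0, 0, 5.5], [0.5, 0, 0, 0, 5.5], [0.5, 0, 0, 0, 5.5], [0.5, 0, 0, 0, 5.5]])

```text
time: 7.95
eef_pos: [0.5897, -0.0324, 0.0765]
tool_rot: [-3.142, 0.0, 1.3]
contact_force: [-0.3, -1.1, 1.7]
finger_gap: 0.0554
```

servo_tool(moves=[[0.5, 0, 0, 0, 5.5], [0.5, 0, 0, 0, 5.5], [0.5, 0, 0, 0, 5.5], [0.5, 0, 0, 0, 5.5], [0.5, 0, 0, 0, 5.5]])

```text
time: 8.45
eef_pos: [0.5965, -0.0083, 0.0765]
tool_rot: [-3.142, 0.0, 1.3]
contact_force: [-0.1, -1.1, 0.8]
finger_gap: 0.055
```

servo_tool(moves=[[0.5, 0, 0, 0, 5.5], [0.4, 0, 0, 0, 5.5], [0.3, 0, 0, 0, 5.5], [0.3, 0, 0, 0, 5.5], [0.2, 0, 0, 0, 5.5]])

```text
time: 8.95
eef_pos: [0.601, 0.008, 0.0765]
tool_rot: [-3.142, 0.0, 1.3]
contact_force: [-0.1, -1.1, 1.0]
finger_gap: 0.0554
```

```bash
python3 - <<'E'
from h import *
o=readout.observe();print(o['eef_pos'],nm(o['eef_pos']),o['tool_rot'],o['contact_force'])
for n in ('wrist','side','scene'): snap(n,n+'4')
a=cv2.imread('pics/side4.png')[150:270,250:390];b=cv2.imread('pics/scene4.png')[170:290,200:340]
cv2.imwrite('pics/c9.png',cv2.resize(np.vstack([a,b]),None,fx=2.5,fy=2.5,interpolation=cv2.INTER_CUBIC))
E
```

```text
[0.60096299 0.00795031 0.0764553 ] [167.3 577.3] [-3.14153292e+00  5.01885287e-05  1.29968578e+00] [-0.10182772 -1.11636341  1.0034389 ]
```

View pics/wrist4.png

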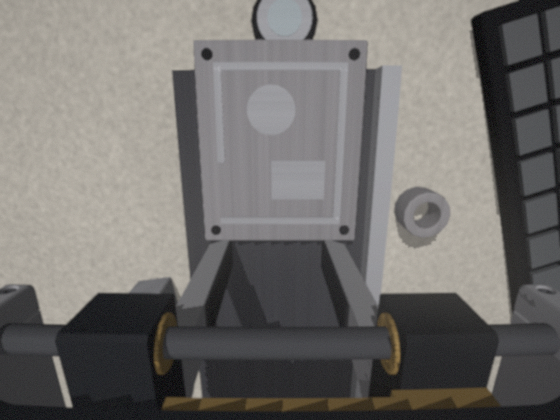

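View pics/c9.png

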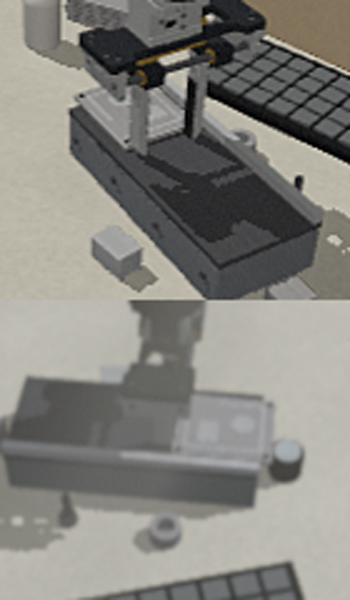

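```bash
python3 - <<'E'
from h import *
im=load('wrist4')
for u,v,z in ((195,40.5,.066),(367,41,.066),(284,16,.04),(177,71,.06)):
    p=at_z(im,u,v,z);print(p.round(4),nm(p))
a=cv2.imread('pics/wrist4.png')[0:90,160:420]
cv2.imwrite('pics/c10.png',cv2.resize(a,None,fx=3,fy=3,interpolation=cv2.INTER_CUBIC))
E
```

```text
[0.5926 0.1339 0.066 ] [286.5 535.7]
[0.6776 0.1101 0.066 ] [286.1 624.1]
[0.642  0.1395 0.04  ] [305.  581.9]
[0.5771 0.1239 0.06  ] [272.7 523.5]
```

View pics/c10.png

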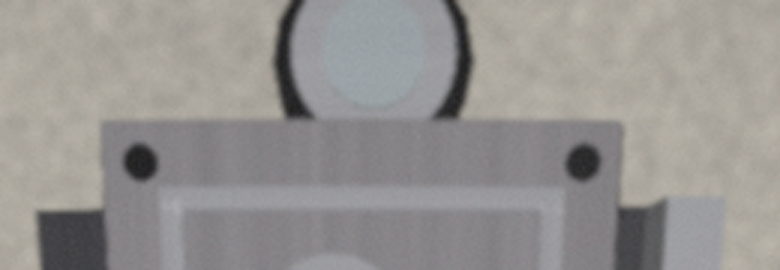

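servo_tool(moves=[[0.5, 0, 0, 0, 5.5], [0.5, 0, 0, 0, 5.5], [0.4, 0, 0, 0, 5.5], [0.3, 0, 0, 0, 5.5], [0.15, 0, 0, 0, 5.5]])

```text
time: 9.6
eef_pos: [0.606, 0.0259, 0.0765]
tool_rot: [3.142, 0.0, 1.3]
contact_force: [-0.8, -1.2, 1.2]
finger_gap: 0.0549
```

```bash
python3 - <<'E'
from h import *
for n in ('wrist','side','scene'): snap(n,n+'5')
o=readout.observe();print(o['eef_pos'],nm(o['eef_pos']),o['tool_rot'],o['contact_force'])
a=cv2.imread('pics/scene5.png')[190:280,230:340]
cv2.imwrite('pics/c11.png',cv2.resize(a,None,fx=6,fy=6,interpolation=cv2.INTER_CUBIC))
E
```

```text
[0.60588381 0.02566815 0.07645565] [185.6 577.3] [-3.14154274e+00  6.00411913e-07  1.29972841e+00] [-0.20116805  0.26865927 -1.29925984]
```

View pics/wrist5.png

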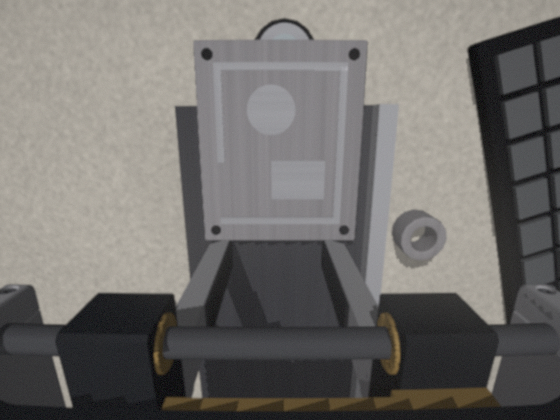

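View pics/c11.png

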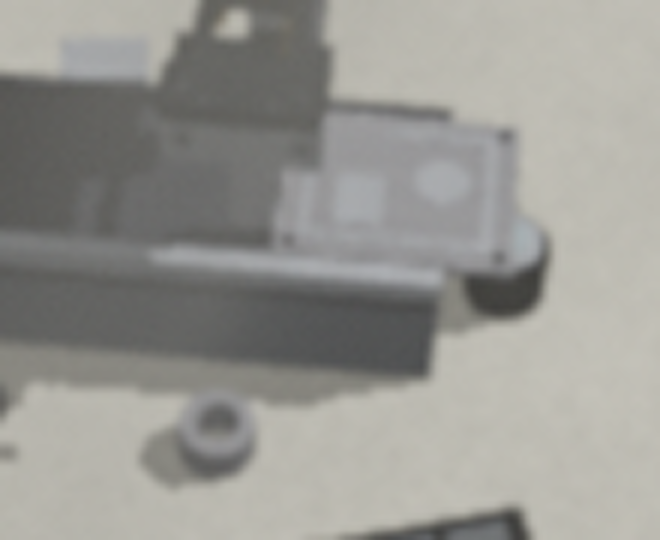

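servo_tool(moves=[[-0.5, 0, 0, 0, 5.5], [-1, 0, 0, 0, 5.5], [-1, 0, 0, 0, 5.5], [0, 0, -2, 0, 5.5], [0, 0, -3, 0, 5.5]])

```text
time: 10.25
eef_pos: [0.5978, -0.0003, 0.1259]
tool_rot: [-3.139, 0.002, 1.298]
contact_force: [0.4, 1.3, 0.6]
finger_gap: 0.0549
```

servo_tool(moves=[[0, 0, -3, 0, 5.5], [0, 0, -3, 0, 5.5], [0, 0, -2, 0, 3], [0, -1, 0, 0, 0], [0, -2, 0, 0, 0]])

```text
time: 10.75
eef_pos: [0.5702, 0.0084, 0.2065]
tool_rot: [3.141, 0.0, 1.298]
contact_force: [-0.8, -0.2, -1.8]
finger_gap: 0.0345
```

```bash
python3 - <<'E'
from h import *
snap('wrist','wrist6')
o=readout.observe();p=o['eef_pos'];print(p,o['tool_rot'])
y=o['tool_rot'][2];d=np.array([0.484,0.394])-p[:2]
print('dx,dy',d@[np.cos(y),np.sin(y)],d@[np.sin(y),-np.cos(y)])
E
```

```text
[0.56684778 0.00909682 0.20571621] [-3.13949682e+00 -4.00951873e-05  1.29835963e+00]
dx,dy 0.34841461511411326 -0.18336158202665928
```

View pics/wrist6.png

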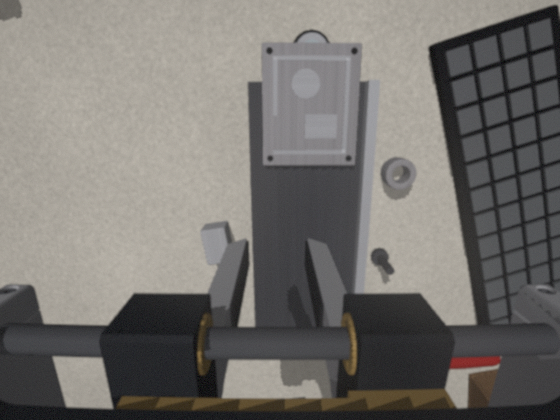

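servo_tool(moves=[[2, -2, 0, 0, 0], [3, -3, 0, 0, 0], [3, -3, 0, 0, 0], [3, -3, 0, 0, 0], [3, -3, 0, 0, 0]])

```text
time: 11.3
eef_pos: [0.4713, 0.1823, 0.2059]
tool_rot: [-3.141, 0.0, 1.299]
contact_force: [0.5, 0.3, 0.4]
finger_gap: 0.0007
```

servo_tool(moves=[[3, -2, 0, 0, 0], [3, -2, 0, 0, 0], [2, 0, 0, 0, 0], [0, 0, 0, 0, 0], [0, 0, 0, 0, 0]])

```text
time: 11.8
eef_pos: [0.4561, 0.2685, 0.2059]
tool_rot: [-3.142, 0.001, 1.299]
contact_force: [0.2, -0.2, -0.7]
finger_gap: 0.0004
```

```bash
python3 - <<'E'
from h import *
snap('wrist','wrist7');snap('scene','scene7');snap('side','side7')
o=readout.observe();print(o['eef_pos'],o['tool_rot'],o['finger_gap'])
im=load('wrist6')
for u,v,z in ((263,43.5,.066),(361,43,.066),(254,82,.06)):
    print(nm(at_z(im,u,v,z)))
a=cv2.imread('pics/scene7.png')[190:280,230:340]
cv2.imwrite('pics/c12.png',cv2.resize(a,None,fx=6,fy=6,interpolation=cv2.INTER_CUBIC))
E
```

```text
[0.45618691 0.26813431 0.20629119] [-3.14145209e+00  4.84475402e-04  1.29747169e+00] 0.00015100233864586245
[304.6 535.9]
[305.1 623.4]
[272.8 526.8]
```

View pics/wrist7.png

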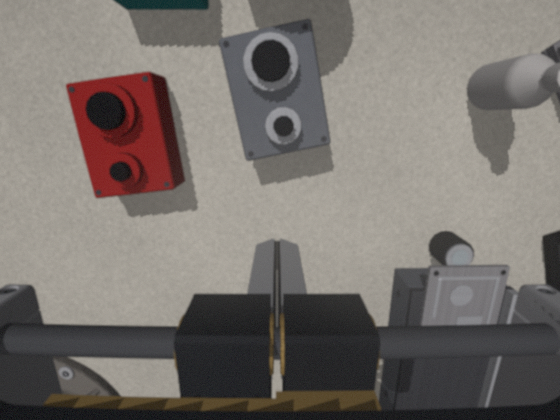

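View pics/c12.png

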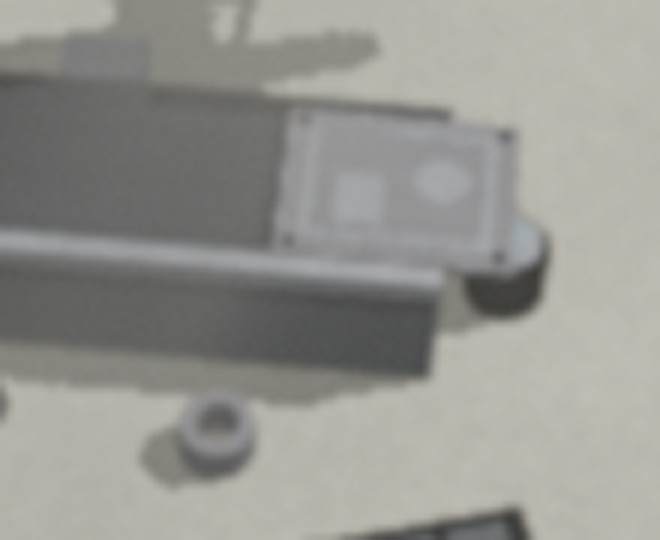

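```bash
python3 - <<'E'
from h import *
im=load('wrist7');C=cloud(im)
for n,u,v in (('start',270,60),('stop',284,126)):
    b=C[v-4:v+5,u-4:u+5].reshape(-1,3);print(n,np.nanmedian(b,0).round(4),np.nanstd(b[:,2]),at_z(im,u,v,.064).round(4))
b=C[85:100,245:260].reshape(-1,3);print('boxtop',np.nanmedian(b,0))
b=C[200:215,205:225].reshape(-1,3);print('table',np.nanmedian(b,0))
o=readout.observe();p=o['eef_pos'];y=o['tool_rot'][2];d=np.nanmedian(C[56:65,266:275].reshape(-1,3),0)[:2]-p[:2]
print('dx,dy',d@[np.cos(y),np.sin(y)],d@[np.sin(y),-np.cos(y)])
E
```

```text
start [0.4854 0.396  0.0677] 0.0008148218678971933 [0.4855 0.3967 0.064 ]
stop [0.4823 0.3372 0.0677] 0.0007124262677273784 [0.4823 0.3371 0.064 ]
boxtop [0.46088312 0.37637638 0.04566568]
table [0.37563761 0.26495931 0.00053519]
dx,dy 0.13104102027753634 -0.006432229797884971
```

servo_tool(moves=[[3, -0.6, 0, 0, 0], [4, 0, 0, 0, 0], [4, 0, 0, 0, 0], [2.1, 0, 0, 0, 0], [0, 0, 2, 0, 0]])

```text
time: 12.45
eef_pos: [0.4866, 0.4004, 0.1876]
tool_rot: [3.14, -0.003, 1.301]
contact_force: [-0.4, -0.3, -0.1]
finger_gap: 0.0003
```

servo_tool(moves=[[0, 0, 3, 0, 0], [0, 0, 3, 0, 0], [0, 0, 2, 0, 0], [0, 0, 1, 0, 0], [0, 0, 0, 0, 0]])

```text
time: 12.95
eef_pos: [0.4851, 0.3964, 0.0956]
tool_rot: [-3.141, 0.002, 1.299]
contact_force: [-0.5, 0.2, 0.0]
finger_gap: 0.0008
```

```bash
python3 - <<'E'
from h import *
o=readout.observe();print(o['eef_pos'],o['tool_rot'],o['contact_force'])
snap('side','side8');snap('scene','scene8')
a=cv2.imread('pics/side8.png')[130:220,150:250];b=cv2.imread('pics/scene8.png')[130:220,330:430]
cv2.imwrite('pics/c13.png',cv2.resize(np.hstack([a,b]),None,fx=4,fy=4,interpolation=cv2.INTER_CUBIC))
o=readout.observe();print(o['eef_pos'],o['contact_force'])
E
```

```text
[0.48508704 0.39637858 0.09558871] [-3.14098423e+00  1.77297947e-03  1.29855559e+00] [-0.54257614  0.2172536   0.00854386]
[0.48579215 0.39729987 0.09735161] [ 0.30217027  0.49579925 -0.20554735]
```

View pics/c13.png

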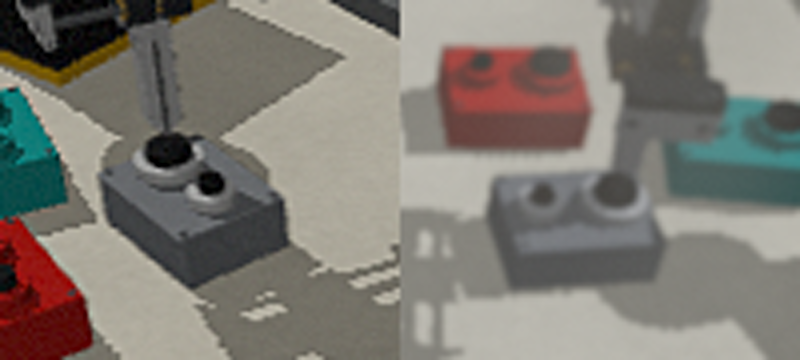

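```bash
python3 - <<'E'
from h import *
for f,ox,oy,o in (('side8',150,130,0),('scene8',330,130,400)):
    im=load(f)
    for P in ([.4855,.397,.0825],[.4855,.397,.067]):
        q=cv2.projectPoints(np.array([P]),cv2.Rodrigues(im['R'])[0],im['t'],K(im),im['D'])[0][0,0]
        print(f,q,(q-[ox,oy])*4+[o,0])
    a=cv2.imread('pics/'+f+'.png')[oy:oy+90,ox:ox+100]
    cv2.imwrite('pics/%s_c.png'%f,cv2.resize(a[15:75],None,fx=7,fy=7,interpolation=cv2.INTER_CUBIC))
E
```

```text
side8 [190.42842118 161.17749578] [161.71368473 124.70998313]
side8 [191.08379228 165.70296452] [164.33516911 142.8118581 ]
scene8 [384.76528687 172.9885289 ] [619.06114748 171.95411559]
scene8 [383.6980296  176.69008407] [614.79211839 186.76033629]
```

View pics/scene8_c.png

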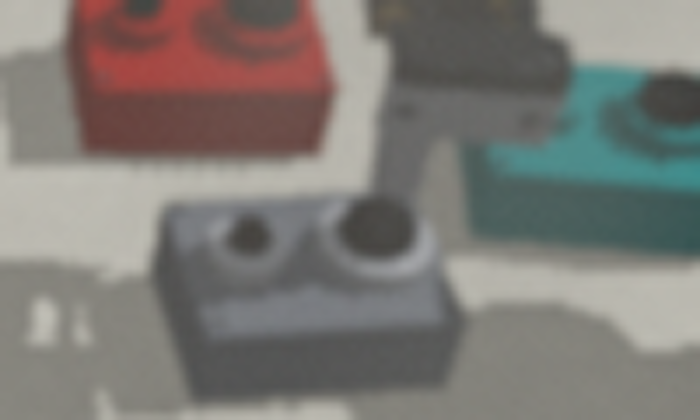

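View pics/side8_c.png

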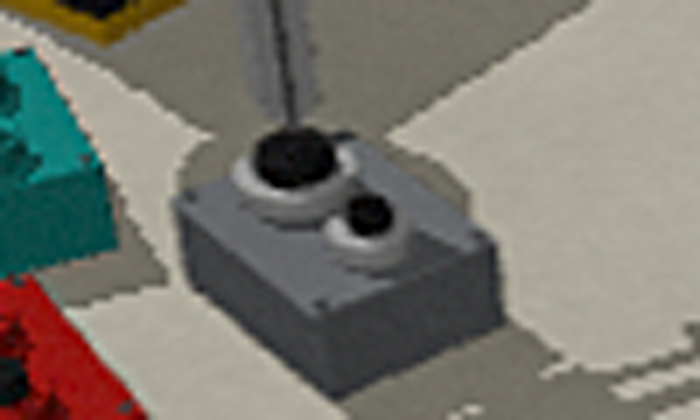

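servo_tool(moves=[[0, 0, 0.8, 0, 0], [0, 0, 0.5, 0, 0], [0, 0, 0.2, 0, 0], [0, 0, 0, 0, 0], [0, 0, 0, 0, 0]])

```text
time: 13.55
eef_pos: [0.4852, 0.3975, 0.0816]
tool_rot: [3.142, -0.0, 1.3]
contact_force: [-0.3, -0.4, -0.5]
finger_gap: 0.0006
```

servo_tool(moves=[[0, 0, 0.2, 0, 0], [0, 0, 0.2, 0, 0], [0, 0, 0.1, 0, 0], [0, 0, 0, 0, 0], [0, 0, 0, 0, 0]])

```text
time: 14.05
eef_pos: [0.4853, 0.3976, 0.0766]
tool_rot: [3.141, -0.0, 1.3]
contact_force: [-0.1, 0.5, 4.1]
finger_gap: 0.0001
```

servo_tool(moves=[[0, 0, 0.1, 0, 0], [0, 0, 0.1, 0, 0], [0, 0, 0, 0, 0], [0, 0, 0, 0, 0], [0, 0, 0, 0, 0]])

```text
time: 14.55
eef_pos: [0.4854, 0.3976, 0.0751]
tool_rot: [3.142, -0.001, 1.299]
contact_force: [-2.2, -1.5, 14.5]
finger_gap: 0.0004
```

Force 14.5 N, well above the 5 N spring, so the button is bottomed. Now release, back off and check.

servo_tool(moves=[[0, 0, -0.3, 0, 0], [0, 0, -1, 0, 0], [0, 0, -2, 0, 0], [0, 0, -3, 0, 0], [0, 0, -3, 0, 0]])

```text
time: 15.05
eef_pos: [0.4847, 0.3969, 0.1684]
tool_rot: [-3.141, 0.001, 1.299]
contact_force: [0.3, 0.2, 0.5]
finger_gap: 0.0005
```

servo_tool(moves=[[0, 0, -3, 0, 0], [-3, 0, 0, 0, 0], [-4, 0, 0, 0, 0], [-4, 0, 0, 0, 0], [-2, 0, 0, 0, 0]])

```text
time: 15.55
eef_pos: [0.4493, 0.2689, 0.1976]
tool_rot: [-3.14, 0.001, 1.297]
contact_force: [-0.0, 0.1, 0.1]
finger_gap: 0.0003
```

servo_tool(moves=[[0, 0, 0, 0, 0], [0, 0, 0, 0, 0], [0, 0, 0, 0, 0], [0, 0, 0, 0, 0], [0, 0, 0, 0, 0]])

```text
time: 16.05
eef_pos: [0.4503, 0.2727, 0.1973]
tool_rot: [3.142, 0.001, 1.3]
contact_force: [-0.6, 0.6, -0.6]
finger_gap: 0.0004
```

```bash
python3 - <<'E'
from h import *
im=snap('wrist','wrist9');snap('scene','scene9')
C=cloud(load('wrist9'))
a=cv2.imread('pics/scene9.png');print(readout.observe()['contact_force'])
cv2.imwrite('pics/c14.png',cv2.resize(a[190:280,230:340],None,fx=6,fy=6,interpolation=cv2.INTER_CUBIC))
for n,u,v in (('start',270,60),('stop',284,126)):
    print(n,np.nanmedian(C[v-4:v+5,u-4:u+5].reshape(-1,3),0).round(4))
E
```

```text
[ 0.2550533  -0.383634    0.58775813]
start [0.4793 0.399  0.0676]
stop [0.4764 0.3416 0.0672]
```

View pics/wrist9.png

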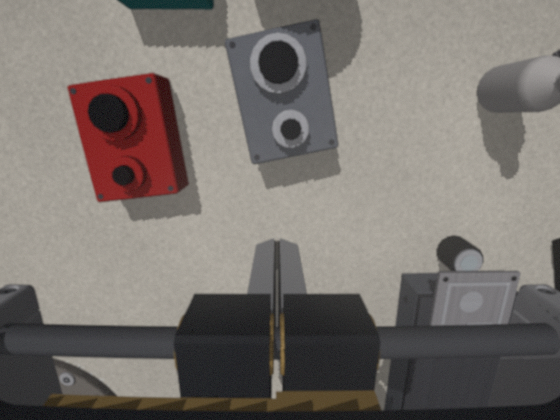

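View pics/c14.png

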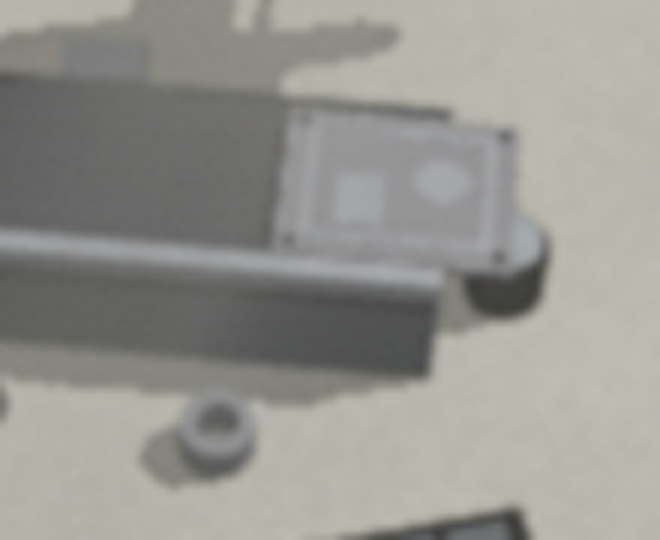

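The plate has not moved, both buttons stand at their starting height of about 67.5 mm, and the arm touches nothing. I'm handing the job in.

```bash
python3 -c "
from h import *
print(manip.sign_off())"
```

```text
the job is handed in; nothing more can be done
None
```

I pushed the plate about 126 mm along the ledge with both fingertips on its trailing edge. I then pressed the larger button on the grey box and let it come back up. The job is handed in; the hand-in gives no verdict.

**Plate:** After the push, the wrist camera put the leading edge 304.8 mm along the ledge direction and the lens centre at 305.0 mm. The two corners of that edge differed by 0.5 mm, so the plate is straight. It lies flat beside the fence, and the scene pictures before and after the press show no shift.

**Larger button:** The force reached 14.5 N with the fingertip about 6 mm below the button's resting height. That is well above the 5 N spring, so I take it as fully down. Afterwards it read 67.6 mm high, against 67.7 mm before.

**Smaller button and surroundings:** The smaller button was never touched and read 67.2 mm, against 67.7 mm before. The arm touched nothing at the end, and the bystanders in the last pictures stood where they were. I did not measure each bystander separately.

No check failed. The cameras agreed to within about 3 mm on the plate and lens. For the buttons, the wrist depth reading and the two-camera fix differed by 3–4 mm in height. I used the wrist reading, and the press force confirmed it.

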